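Canisters from drying rack to labeller infeed, in order

TASK

Move the four filled canisters from the black drying rack to the labeller's metal infeed rack one at a time, keeping their order and keeping them upright. Begin with the canister next to the drying rack's handle and work along the row: the first goes on the pad next to the infeed rack's end stop, and each following one on the next pad along. Leave the others standing in their places until their turn, and finish with every canister standing free, well centred on its own pad.

Things in the scene. Friction and masses are not known exactly. Their poses are not given: they have to be found in the camera images.
- flat_can: filled aluminium canister, straight all the way up to a flat lid; 108 mm tall, body 46 mm in diameter, straight from the foot to 90 mm up (grip about 80 mm above the foot, clear of rack sides and neighbours); 0.15 to 0.3 kg. Stands upright at first in one of the drying rack's places, on its floor 8 mm above the table. Origin: centre of the underside; z up its axis
- capped_can: filled aluminium canister, with a wide black screw cap (40 mm) on a short shoulder; 106 mm tall, body 50 mm in diameter, straight from the foot to 90 mm up (grip about 80 mm above the foot, clear of rack sides and neighbours); 0.15 to 0.3 kg. Stands upright at first in one of the drying rack's places, on its floor 8 mm above the table. Origin: centre of the underside; z up its axis
- neck_bottle: filled aluminium canister, a bottle with a cone shoulder and a narrow white cap (23 mm); 110 mm tall, body 44 mm in diameter, straight from the foot to 90 mm up (grip about 80 mm above the foot, clear of rack sides and neighbours); 0.15 to 0.3 kg. Stands upright at first in one of the drying rack's places, on its floor 8 mm above the table. Origin: centre of the underside; z up its axis
- dome_can: filled aluminium canister, the fattest, with a low domed metal top and no cap; 101 mm tall, body 55 mm in diameter, straight from the foot to 90 mm up (grip about 80 mm above the foot, clear of rack sides and neighbours); 0.15 to 0.3 kg. Stands upright at first in one of the drying rack's places, on its floor 8 mm above the table. Origin: centre of the underside; z up its axis
- handle: upright loop handle with a 24 mm thick bare-metal grip bar, 80 mm across, top 94 mm above the table, at one end (either; the other has only a low wire) of the drying rack: a fixed black tray 360 x 96 mm, floor 8 mm up, wire sides to 36 mm, on the left or right. Its places lie in a row 60, 128, 196, 264 mm from the handle. Origin: middle of the loop at the rack floor; x along the row
- stop: upright dark steel end stop 16 mm thick, 70 mm wide, top 68 mm above the table, at one end (either; the other has only a low strip) of the infeed rack: a fixed aluminium channel 360 x 96 mm, floor 8 mm up, sides to 34 mm and 85 mm apart, beside the drying rack. Its pads lie in a row 60, 128, 196, 264 mm from the stop. Origin: middle of the plate at the rack floor; x along the row
- pad1: one of four identical round black rubber pads, 58 mm in diameter, 3 mm thick, in a row 68 mm apart on the bare-metal infeed rack; the pads are told apart only by how far they lie from the end stop. Origin: centre of the pad's underside; its top, on which a canister stands, is 3 mm above the origin and 11 mm above the table
- pad2: one of four identical round black rubber pads, 58 mm in diameter, 3 mm thick, in a row 68 mm apart on the bare-metal infeed rack; the pads are told apart only by how far they lie from the end stop. Origin: centre of the pad's underside; its top, on which a canister stands, is 3 mm above the origin and 11 mm above the table
- pad3: one of four identical round black rubber pads, 58 mm in diameter, 3 mm thick, in a row 68 mm apart on the bare-metal infeed rack; the pads are told apart only by how far they lie from the end stop. Origin: centre of the pad's underside; its top, on which a canister stands, is 3 mm above the origin and 11 mm above the table
- pad4: one of four identical round black rubber pads, 58 mm in diameter, 3 mm thick, in a row 68 mm apart on the bare-metal infeed rack; the pads are told apart only by how far they lie from the end stop. Origin: centre of the pad's underside; its top, on which a canister stands, is 3 mm above the origin and 11 mm above the table
There are look-alikes about, which are no part of the job. Leave any blue or green look-alike of the dome_can alone.

How it is judged (in metres and radians):
On the way, in this order (a step that is already met when the one before it is completed fails the run):
1. the first canister stands on the first pad from the stop (((horizontal distance between flat_can and stop between 0.048 and 0.072 m and y of flat_can in the frame of stop between -0.012 and 0.012 m and height (world z) of flat_can below 0.018 m and angle between flat_can's own z axis and vertical below 0.1 rad) or (horizontal distance between capped_can and stop between 0.048 and 0.072 m and y of capped_can in the frame of stop between -0.012 and 0.012 m and height (world z) of capped_can below 0.018 m and angle between capped_can's own z axis and vertical below 0.1 rad) or (horizontal distance between neck_bottle and stop between 0.048 and 0.072 m and y of neck_bottle in the frame of stop between -0.012 and 0.012 m and height (world z) of neck_bottle below 0.018 m and angle between neck_bottle's own z axis and vertical below 0.1 rad) or (horizontal distance between dome_can and stop between 0.048 and 0.072 m and y of dome_can in the frame of stop between -0.012 and 0.012 m and height (world z) of dome_can below 0.018 m and angle between dome_can's own z axis and vertical below 0.1 rad))), for 0.2 s.
2. the second canister stands on the second pad from the stop (((horizontal distance between flat_can and stop between 0.116 and 0.14 m and y of flat_can in the frame of stop between -0.012 and 0.012 m and height (world z) of flat_can below 0.018 m and angle between flat_can's own z axis and vertical below 0.1 rad) or (horizontal distance between capped_can and stop between 0.116 and 0.14 m and y of capped_can in the frame of stop between -0.012 and 0.012 m and height (world z) of capped_can below 0.018 m and angle between capped_can's own z axis and vertical below 0.1 rad) or (horizontal distance between neck_bottle and stop between 0.116 and 0.14 m and y of neck_bottle in the frame of stop between -0.012 and 0.012 m and height (world z) of neck_bottle below 0.018 m and angle between neck_bottle's own z axis and vertical below 0.1 rad) or (horizontal distance between dome_can and stop between 0.116 and 0.14 m and y of dome_can in the frame of stop between -0.012 and 0.012 m and height (world z) of dome_can below 0.018 m and angle between dome_can's own z axis and vertical below 0.1 rad))), for 0.2 s.
3. the third canister stands on the third pad from the stop (((horizontal distance between flat_can and stop between 0.184 and 0.208 m and y of flat_can in the frame of stop between -0.012 and 0.012 m and height (world z) of flat_can below 0.018 m and angle between flat_can's own z axis and vertical below 0.1 rad) or (horizontal distance between capped_can and stop between 0.184 and 0.208 m and y of capped_can in the frame of stop between -0.012 and 0.012 m and height (world z) of capped_can below 0.018 m and angle between capped_can's own z axis and vertical below 0.1 rad) or (horizontal distance between neck_bottle and stop between 0.184 and 0.208 m and y of neck_bottle in the frame of stop between -0.012 and 0.012 m and height (world z) of neck_bottle below 0.018 m and angle between neck_bottle's own z axis and vertical below 0.1 rad) or (horizontal distance between dome_can and stop between 0.184 and 0.208 m and y of dome_can in the frame of stop between -0.012 and 0.012 m and height (world z) of dome_can below 0.018 m and angle between dome_can's own z axis and vertical below 0.1 rad))), for 0.2 s.
4. the fourth canister stands on the fourth pad from the stop (((horizontal distance between flat_can and stop between 0.252 and 0.276 m and y of flat_can in the frame of stop between -0.012 and 0.012 m and height (world z) of flat_can below 0.018 m and angle between flat_can's own z axis and vertical below 0.1 rad) or (horizontal distance between capped_can and stop between 0.252 and 0.276 m and y of capped_can in the frame of stop between -0.012 and 0.012 m and height (world z) of capped_can below 0.018 m and angle between capped_can's own z axis and vertical below 0.1 rad) or (horizontal distance between neck_bottle and stop between 0.252 and 0.276 m and y of neck_bottle in the frame of stop between -0.012 and 0.012 m and height (world z) of neck_bottle below 0.018 m and angle between neck_bottle's own z axis and vertical below 0.1 rad) or (horizontal distance between dome_can and stop between 0.252 and 0.276 m and y of dome_can in the frame of stop between -0.012 and 0.012 m and height (world z) of dome_can below 0.018 m and angle between dome_can's own z axis and vertical below 0.1 rad))), for 0.2 s.
At the end, for the whole second after the job is handed in: Each of the four pads carries one canister, its foot centred within 12 mm of the pad's centre, standing down on the pad (foot within about 7 mm of the pad's top), upright within 0.1 rad, and at rest (horizontal distance between any of flat_can, capped_can, neck_bottle, dome_can and pad1 below 0.012 m and horizontal distance between any of flat_can, capped_can, neck_bottle, dome_can and pad2 below 0.012 m and horizontal distance between any of flat_can, capped_can, neck_bottle, dome_can and pad3 below 0.012 m and horizontal distance between any of flat_can, capped_can, neck_bottle, dome_can and pad4 below 0.012 m and height (world z) of each of flat_can, capped_can, neck_bottle, dome_can below 0.018 m and angle between each of flat_can, capped_can, neck_bottle, dome_can's own z axis and vertical below 0.1 rad and linear speed of each of flat_can, capped_can, neck_bottle, dome_can below 0.03 m/s and angular speed of each of flat_can, capped_can, neck_bottle, dome_can below 0.3 rad/s); the robot touches nothing.
It fails at once if place 2 from the handle is vacated (over 30 mm) while pad 1 from the stop has no canister within 25 mm (not (((distance of flat_can from where it was at the start of the episode below 0.03 m and horizontal distance between flat_can and handle between 0.098 and 0.158 m) or (distance of capped_can from where it was at the start of the episode below 0.03 m and horizontal distance between capped_can and handle between 0.098 and 0.158 m) or (distance of neck_bottle from where it was at the start of the episode below 0.03 m and horizontal distance between neck_bottle and handle between 0.098 and 0.158 m) or (distance of dome_can from where it was at the start of the episode below 0.03 m and horizontal distance between dome_can and handle between 0.098 and 0.158 m)) or ((horizontal distance between flat_can and stop between 0.035 and 0.085 m and y of flat_can in the frame of stop between -0.025 and 0.025 m) or (horizontal distance between capped_can and stop between 0.035 and 0.085 m and y of capped_can in the frame of stop between -0.025 and 0.025 m) or (horizontal distance between neck_bottle and stop between 0.035 and 0.085 m and y of neck_bottle in the frame of stop between -0.025 and 0.025 m) or (horizontal distance between dome_can and stop between 0.035 and 0.085 m and y of dome_can in the frame of stop between -0.025 and 0.025 m)))).
It fails at once if place 3 from the handle is vacated (over 30 mm) while pad 2 from the stop has no canister within 25 mm (not (((distance of flat_can from where it was at the start of the episode below 0.03 m and horizontal distance between flat_can and handle between 0.166 and 0.226 m) or (distance of capped_can from where it was at the start of the episode below 0.03 m and horizontal distance between capped_can and handle between 0.166 and 0.226 m) or (distance of neck_bottle from where it was at the start of the episode below 0.03 m and horizontal distance between neck_bottle and handle between 0.166 and 0.226 m) or (distance of dome_can from where it was at the start of the episode below 0.03 m and horizontal distance between dome_can and handle between 0.166 and 0.226 m)) or ((horizontal distance between flat_can and stop between 0.103 and 0.153 m and y of flat_can in the frame of stop between -0.025 and 0.025 m) or (horizontal distance between capped_can and stop between 0.103 and 0.153 m and y of capped_can in the frame of stop between -0.025 and 0.025 m) or (horizontal distance between neck_bottle and stop between 0.103 and 0.153 m and y of neck_bottle in the frame of stop between -0.025 and 0.025 m) or (horizontal distance between dome_can and stop between 0.103 and 0.153 m and y of dome_can in the frame of stop between -0.025 and 0.025 m)))).
It fails at once if place 4 from the handle is vacated (over 30 mm) while pad 3 from the stop has no canister within 25 mm (not (((distance of flat_can from where it was at the start of the episode below 0.03 m and horizontal distance between flat_can and handle between 0.234 and 0.294 m) or (distance of capped_can from where it was at the start of the episode below 0.03 m and horizontal distance between capped_can and handle between 0.234 and 0.294 m) or (distance of neck_bottle from where it was at the start of the episode below 0.03 m and horizontal distance between neck_bottle and handle between 0.234 and 0.294 m) or (distance of dome_can from where it was at the start of the episode below 0.03 m and horizontal distance between dome_can and handle between 0.234 and 0.294 m)) or ((horizontal distance between flat_can and stop between 0.171 and 0.221 m and y of flat_can in the frame of stop between -0.025 and 0.025 m) or (horizontal distance between capped_can and stop between 0.171 and 0.221 m and y of capped_can in the frame of stop between -0.025 and 0.025 m) or (horizontal distance between neck_bottle and stop between 0.171 and 0.221 m and y of neck_bottle in the frame of stop between -0.025 and 0.025 m) or (horizontal distance between dome_can and stop between 0.171 and 0.221 m and y of dome_can in the frame of stop between -0.025 and 0.025 m)))).
It fails at once if a canister tips by more than 0.5 rad (angle between any of flat_can, capped_can, neck_bottle, dome_can's own z axis and vertical above 0.5 rad).
It also fails if it takes over 109 s, if anything falls off the work surface, if the arm or the gripper's body presses on something with over 40 N, if the wrist force passes 120 N, or if a joint passes its speed limit or range.

ROBOT

A 6-joint arm with a two-finger parallel gripper is mounted at the origin on the work surface. World frame = base frame: x ahead of the robot, y to its left, z up, the work surface at z = 0. Lengths are in mm, angles in rad, forces in N, time in s.
With the tool pointing down it reaches from about 300 to 775 mm from the base axis. Payload 14.6 kg.
Tool frame: the origin (TCP) lies on the centre line of the jaws, within the pads' length; the fingertips stand 8 mm ahead of it and the grasp point (between the pads) lies 11 mm behind it; z points along the fingers, y is the line along which they close (so a half turn about z gives the same grasp; the last joint's range is limited). The gripper opens to 94 mm and grips with 3 to 60 N. Pads are 16 mm wide; open, the fingers measure 119 mm over their backs; the gripper's body (75 mm by 177 mm) begins 78 mm behind the grasp point.
Start: joints at [-1.378, 0.3, 1.521, -0, 1.321, -0.067], TCP at [141.281, -531.534, 213.446] pointing down, gripper open.
Joint ranges: [-3.03, 3.03], [-0.79, 2.21], [0.23, 2.52], [-1.04, 4.18], [0, 3.07], [-2.55, 2.55]. Speed limits (rad/s): [2.22, 2.22, 2.57, 3.14, 3.14, 3.14].

INTERFACE

Orientations are given as [roll, pitch, yaw] about the fixed x, y, z axes, in that order (R = Rz(yaw) Ry(pitch) Rx(roll)).
In Python, from cell import manip gives the robot as it stands.
- The arm moves only by the tool jog_arm, never from a script. Its argument "rows" is one flat list of numbers, 7 for each row, row after row: the shift along the world's x, y, z in cm, then the turn, a rotation vector about the world's x, y, z in rad, then the closure, from 0 (fully open) to 1 (shut). In form: [dx, dy, dz, rx, ry, rz, fingers, dx, dy, dz, rx, ry, rz, fingers, ...]. A call has 1 to 20 rows; each row shifts and turns the commanded pose from where the row before left it; what a row does not reach is not made up. A row lasts 1/12 s, in which the tool goes at most 41.7 mm and 7.16 degrees, less where a joint would pass 70% of its speed; a pose out of reach is approached as far as the arm can. A call with a gripper value outside its range is refused whole. The fingers move at their own pace and stop on an object; "newtons" is the grip in N (left out, the last holds). Time passes only in rows, so rows that do not move let the fingers close. It gives the time, the measured TCP pose, the force, the opening and the grip force at its end, in the units of the state.
- manip.read_state(): the state, without advancing time (a new reading comes with each control period).
- manip.camera(name): name is "side" or "top" or "wrist"; returns (picture, depth): 400x640x3 uint8, blue, green, red; 400x640 float32, mm along the optical axis (not along the pixel's ray), 0 where there is no reading.
- manip.camera_model(name): a dict with "K" (3x3 intrinsics, pixels), "R" (3x3) and "t" (3): a world point X has camera coordinates R X + t. Camera axes: x right, y down, z forward; pixel columns grow to the right and rows downward; lengths in mm; the calibration is good to about 2 mm. The wrist camera is an equidistant fisheye: a pixel r from the principal point sees the ray r / f radians off the axis. A picture is of the moment at which its call begins: read the wrist's pose just before it. camera_model takes no time and is no camera call; for the wrist camera it gives the pose at the moment of the call.
- manip.sign_off(): hands the job in; it is judged then, once.
The state is a dict: "clock": time; "joints": joint angles; "qd": joint speeds; "effort": joint torques, N m; "eef_pos": TCP position; "eef_rot": TCP orientation; "wrist_force": force on the tool from outside, world axes, zero at the start; "moment": the same for the moment, N m; "finger_gap": finger opening in mm; "finger_force": force on a finger pad.
Only numpy, scipy, OpenCV 4.12 (cv2) and the standard library are available. Lean on these libraries where they do the work, as an engineer would, in place of code of your own. Each camera call takes 0.05 s, during which the arm holds its last target. There are 200 camera calls.

## Working session

There is one attempt and no reset: what is moved stays moved. The work goes in short steps, Python scripts to look and compute and a tool call to move; the robot and the scene stay as the last step left them, time stands still between calls to the robot, and variables do not carry over. Pictures are saved under pics/ and viewed, at most 14 in all, crops included, and the job is handed in when it is done.

Besides the shell and the picture viewer there is one more tool, called as name(argument=value, ...) on one line, values as JSON. jog_arm: Moves the arm, as the interface text tells. Its arguments: {"type":"object","properties":{"rows":{"type":"array"},"newtons":{"type":"number"}},"required":["rows"]}

```bash
mkdir -p pics
python3 - <<'E'
from cell import manip
import cv2,numpy as np
print(manip.read_state())
for n in ("top","side"):
    p,d=manip.camera(n); cv2.imwrite(f"pics/{n}0.png",p); np.save(f"pics/{n}0.npy",d)
    m=manip.camera_model(n); print(n,m); np.savez(f"pics/{n}m.npz",**{k:np.array(m[k]) for k in "KRt"})
E
```

```text
{'clock': 0.0, 'joints': array([-1.37759181e+00,  3.00470304e-01,  1.52160440e+00, -5.74142483e-06,
        1.32067517e+00, -6.65971116e-02]), 'qd': array([-0.00014997, -0.0006468 , -0.00145305,  0.0003041 , -0.00089049,
        0.0009432 ]), 'effort': array([ 1.79240364e-03, -5.31804729e+01, -3.52733696e+01,  7.08770379e-02,
        2.44704355e-02, -8.73143358e-05]), 'eef_pos': array([ 141.23666918, -531.29034718,  212.87689097]), 'eef_rot': array([-3.14043762e+00, -7.14621488e-05,  2.59803010e-01]), 'wrist_force': array([-0.36414315, -0.38312665, -0.13664464]), 'moment': array([ 0.0143172 , -0.00514033, -0.03855556]), 'finger_force': 0.0, 'finger_gap': 94.0139853979227}
top {'K': array([[450.19753755,   0.        , 324.05844355],
       [  0.        , 450.19753755, 189.97236935],
       [  0.        ,   0.        ,   1.        ]]), 'R': array([[-0.02514113, -0.99967654,  0.00383985],
       [-0.98077569,  0.0239219 , -0.19366667],
       [ 0.19351217, -0.00863503, -0.98105987]]), 't': array([-20.4741004 , 548.95358157, 860.77687226])}
side {'K': array([[369.99607184,   0.        , 318.4324092 ],
       [  0.        , 369.99607184, 196.26529683],
       [  0.        ,   0.        ,   1.        ]]), 'R': array([[-0.98119717, -0.19238713,  0.01546936],
       [-0.14048278,  0.65691621, -0.74076021],
       [ 0.13235065, -0.729005  , -0.6715914 ]]), 't': array([516.68953764, 123.34162187, 627.05701172])}
```

View pics/top0.png

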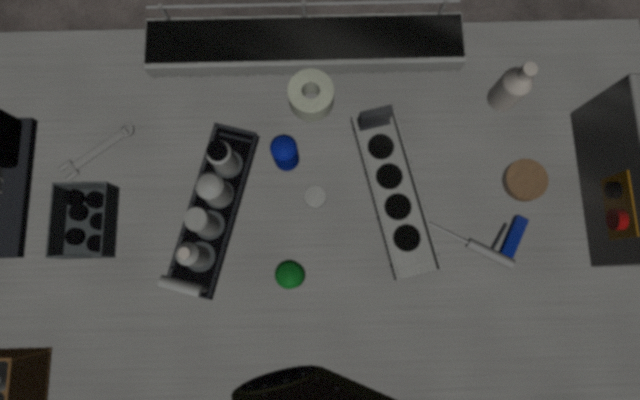

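View pics/side0.png

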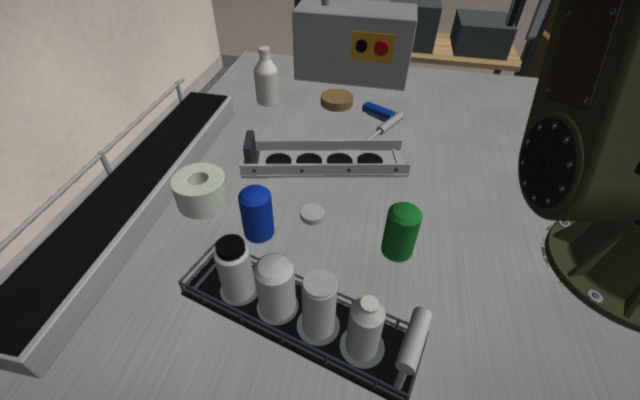

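Top view: the drying rack is on the left. Its handle is at the near end (182,287), and from there the row runs neck bottle (187,253), flat can (197,222), dome can (208,187), capped can (219,149). The infeed stop is at the far end (375,117), with pads at (381,146), (389,176), (398,207) and (407,238). Blue (285,150) and green (289,274) look-alikes, the white puck (315,196), the roll (311,92) and the spray bottle (515,88) are not part of the job. Next I'll check with a close crop and measure.

```bash
cat > h.py <<'E'
import numpy as np,cv2
def cloud(n,tag="0"):
    m=np.load(f"pics/{n}m.npz"); d=np.load(f"pics/{n}{tag}.npy")
    v,u=np.indices(d.shape); pc=np.stack([(u-m["K"][0,2])/m["K"][0,0]*d,(v-m["K"][1,2])/m["K"][1,1]*d,d],-1)
    X=(pc-m["t"])@m["R"]; X[d==0]=np.nan; return X
def onplane(n,u,v,z):
    m=np.load(f"pics/{n}m.npz"); r=m["R"].T@np.linalg.inv(m["K"])@np.array([u,v,1.]); c=-m["R"].T@m["t"]
    return c+r*(z-c[2])/r[2]
E
python3 - <<'E'
from h import *
from scipy.optimize import least_squares
p=cv2.imread("pics/top0.png"); g=cv2.cvtColor(p,cv2.COLOR_BGR2GRAY)
cv2.imwrite("pics/crop0.png",cv2.resize(cv2.convertScaleAbs(p[95:305,140:450],alpha=1.3),None,fx=2.5,fy=2.5,interpolation=cv2.INTER_CUBIC))
T=cloud("top");S=cloud("side")
print("table z",np.nanmedian(T[150:200,440:480,2]),np.nanmedian(S[230:250,300:360,2]))
P=[]
for u,v in [(381,146),(389,176),(398,207),(407,238)]:
    w=np.zeros_like(g); cv2.circle(w,(u,v),17,255,-1)
    k=((g<70)&(w>0)).astype(np.uint8); n,l,s,c=cv2.connectedComponentsWithStats(k); i=1+s[1:,4].argmax()
    X=onplane("top",*c[i],11); P.append(X); print("pad",c[i].round(1),s[i,4],X.round(1))
P=np.array(P)[:,:2]
print("pad steps",np.diff(P,axis=0).round(1),np.linalg.norm(np.diff(P,axis=0),axis=1))
C=[]
for nm,(u,v),D,zt in [("neck",(187,253),44,110),("flat",(197,222),46,108),("dome",(208,187),55,101),("cap",(219,149),50,106)]:
    x0=onplane("top",u,v,zt+8)[:2]; r=[nm,x0.round(1)]
    for W in (T,S):
        Q=W.reshape(-1,3); Q=Q[np.isfinite(Q).all(1)]
        Q=Q[(Q[:,2]>45)&(Q[:,2]<94)&(np.hypot(*(Q[:,:2]-x0).T)<38)]
        f=least_squares(lambda c:np.hypot(*(Q[:,:2]-c).T)-D/2,x0,loss="soft_l1",f_scale=1.5)
        r+= [len(Q),f.x.round(1),round(np.abs(f.fun).mean(),2)]
    print(*r)
E
```

```text
table z 0.899197924094765 0.018869185232870754
pad [380.3 146.1] 508 [ 650.7 -158.9   11. ]
pad [388.7 175.8] 528 [ 584.3 -173.7   11. ]
pad [397.4 206.3] 549 [ 517.7 -188.6   11. ]
pad [406.3 237.3] 572 [ 451.8 -203.5   11. ]
pad steps [[-66.4 -14.8]
 [-66.6 -14.9]
 [-65.8 -14.9]] [68.05811658 68.22843873 67.49007898]
neck [424.  220.6] 147 [425.7 226.6] 0.29 670 [422.7 227. ] 0.32
flat [481.  204.5] 155 [489.4 208.2] 0.58 656 [486.4 208.8] 0.31
dome [548.5 187.5] 184 [555.8 187.7] 0.31 790 [552.8 188.4] 0.34
cap [621.8 166.9] 186 [621.9 171.7] 0.34 728 [618.9 172.7] 0.38
```

View pics/crop0.png

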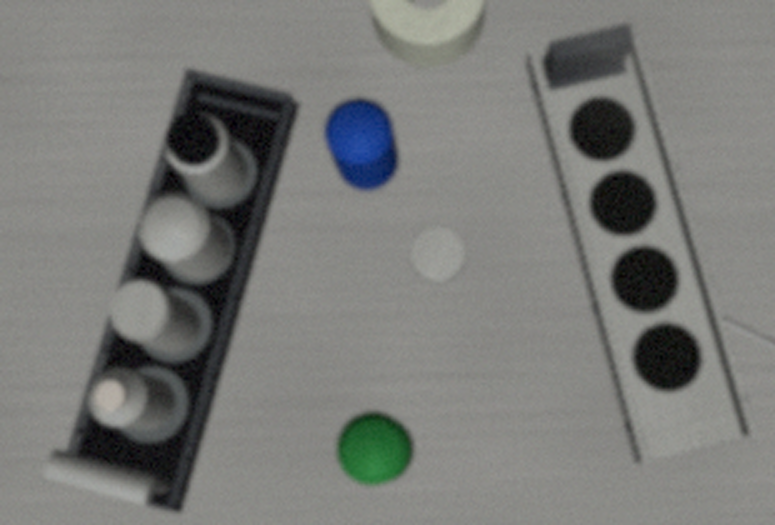

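jog_arm(rows=[1.545, 1.905, 0, 0, 0, 0, 0, 1.545, 1.905, 0, 0, 0, 0, 0, 1.545, 1.905, 0, 0, 0, 0, 0, 1.545, 1.905, 0, 0, 0, 0, 0, 1.545, 1.905, 0, 0, 0, 0, 0, 1.545, 1.905, 0, 0, 0, 0, 0, 1.545, 1.905, 0, 0, 0, 0, 0, 1.545, 1.905, 0, 0, 0, 0, 0, 1.545, 1.905, 0, 0, 0, 0, 0, 1.545, 1.905, 0, 0, 0, 0, 0, 1.545, 1.905, 0, 0, 0, 0, 0, 1.545, 1.905, 0, 0, 0, 0, 0, 1.545, 1.905, 0, 0, 0, 0, 0, 1.545, 1.905, 0, 0, 0, 0, 0, 1.545, 1.905, 0, 0, 0, 0, 0, 1.545, 1.905, 0, 0, 0, 0, 0, 1.545, 1.905, 0, 0, 0, 0, 0, 1.545, 1.905, 0, 0, 0, 0, 0, 1.545, 1.905, 0, 0, 0, 0, 0, 1.545, 1.905, 0, 0, 0, 0, 0], newtons=25)

```text
clock: 1.77
eef_pos: [450.8, -149.4, 213.2]
eef_rot: [-3.141, 0.0, 0.26]
wrist_force: [-0.5, 0.2, -0.5]
finger_gap: 93.9
finger_force: 0.0
```

jog_arm(rows=[-0.13, 1.885, 0, 0, 0, -0.0266, 0, -0.13, 1.885, 0, 0, 0, -0.0266, 0, -0.13, 1.885, 0, 0, 0, -0.0266, 0, -0.13, 1.885, 0, 0, 0, -0.0266, 0, -0.13, 1.885, 0, 0, 0, -0.0266, 0, -0.13, 1.885, 0, 0, 0, -0.0266, 0, -0.13, 1.885, 0, 0, 0, -0.0266, 0, -0.13, 1.885, 0, 0, 0, -0.0266, 0, -0.13, 1.885, 0, 0, 0, -0.0266, 0, -0.13, 1.885, 0, 0, 0, -0.0266, 0, -0.13, 1.885, 0, 0, 0, -0.0266, 0, -0.13, 1.885, 0, 0, 0, -0.0266, 0, -0.13, 1.885, 0, 0, 0, -0.0266, 0, -0.13, 1.885, 0, 0, 0, -0.0266, 0, -0.13, 1.885, 0, 0, 0, -0.0266, 0, -0.13, 1.885, 0, 0, 0, -0.0266, 0, -0.13, 1.885, 0, 0, 0, -0.0266, 0, -0.13, 1.885, 0, 0, 0, -0.0266, 0, -0.13, 1.885, 0, 0, 0, -0.0266, 0, -0.13, 1.885, 0, 0, 0, -0.0266, 0])

```text
clock: 3.43
eef_pos: [424.0, 227.4, 213.2]
eef_rot: [3.141, 0.0, -0.273]
wrist_force: [-0.2, -0.5, -0.2]
finger_gap: 93.8
finger_force: 0.0
```

Run:
```python
from cell import manip
import cv2,numpy as np
m=manip.camera_model("wrist"); p,d=manip.camera("wrist"); cv2.imwrite("pics/w1.png",p)
R,t,K=map(np.array,(m["R"],m["t"],m["K"])); print(K.round(1))
def pj(X):
    c=R@np.array(X)+t; r=np.hypot(c[0],c[1]); th=np.arctan2(r,c[2]); return (K[:2,:2]@(c[:2]/r*th)+K[:2,2]).round(1)
for X in [(424,227,118),(424,227,13),(488,208.5,116),(554,188,109),(424,227.4,77)]: print(X,pj(X))
```

```text
[[309.7   0.  321.6]
 [  0.  309.7 207.3]
 [  0.    0.    1. ]]
(424, 227, 118) [322.8 212.3]
(424, 227, 13) [322.4 187.9]
(488, 208.5, 116) [323.4 137.4]
(554, 188, 109) [325.6  60.3]
(424, 227.4, 77) [322.2 201. ]
```

View pics/w1.png

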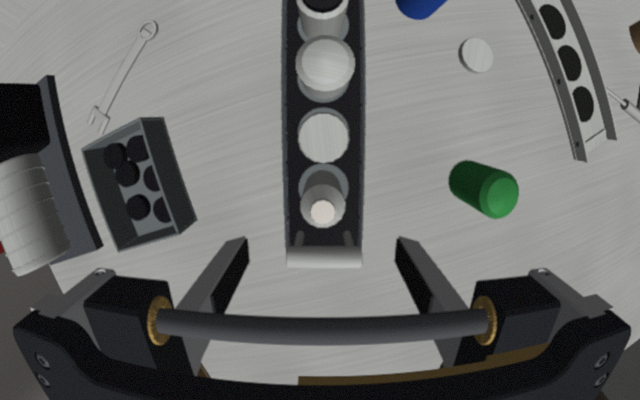

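Wrist view: the bottle cap is at (322,212) and the flat lid at (323,137), both within 1 px of prediction, so I can descend.

jog_arm(rows=[0, 0, -1.0, 0, 0, 0, 0, 0, 0, -1.0, 0, 0, 0, 0, 0, 0, -1.0, 0, 0, 0, 0, 0, 0, -1.0, 0, 0, 0, 0, 0, 0, -1.0, 0, 0, 0, 0, 0, 0, -1.0, 0, 0, 0, 0, 0, 0, -1.0, 0, 0, 0, 0, 0, 0, -1.0, 0, 0, 0, 0, 0, 0, -1.0, 0, 0, 0, 0, 0, 0, -1.0, 0, 0, 0, 0, 0, 0, -1.0, 0, 0, 0, 0, 0, 0, -1.0, 0, 0, 0, 0, 0, 0, -1.0, 0, 0, 0, 0, 0, 0, -0.6, 0, 0, 0, 0, 0, 0, 0, 0, 0, 0, 0, 0, 0, 0, 0, 0, 0, 0.3, 0, 0, 0, 0, 0, 0, 0.6, 0, 0, 0, 0, 0, 0, 0.8, 0, 0, 0, 0, 0, 0, 0.8, 0, 0, 0, 0, 0, 0, 0.8])

```text
clock: 5.15
eef_pos: [424.4, 226.5, 77.8]
eef_rot: [-3.141, -0.0, -0.272]
wrist_force: [-0.9, 0.4, 0.1]
finger_gap: 64.1
finger_force: 0.0
```

jog_arm(rows=[0, 0, 0, 0, 0, 0, 0.8, 0, 0, 0, 0, 0, 0, 0.8, 0, 0, 0, 0, 0, 0, 0.8, 0, 0, 0, 0, 0, 0, 0.8])

```text
clock: 5.48
eef_pos: [424.3, 226.5, 77.5]
eef_rot: [-3.142, -0.0, -0.272]
wrist_force: [0.1, 0.1, 1.1]
finger_gap: 43.7
finger_force: 25.0
```

jog_arm(rows=[0, 0, 0.3, 0, 0, 0, 0.8, 0, 0, 0.7, 0, 0, 0, 0.8, 0, 0, 1, 0, 0, 0, 0.8, 0, 0, 1, 0, 0, 0, 0.8, 0, 0, 1, 0, 0, 0, 0.8, 0, 0, 1, 0, 0, 0, 0.8, 0, 0, 1, 0, 0, 0, 0.8, 0, 0, 1, 0, 0, 0, 0.8, 0, 0, 1, 0, 0, 0, 0.8, 0, 0, 1, 0, 0, 0, 0.8, 0, 0, 1, 0, 0, 0, 0.8, 0, 0, 1, 0, 0, 0, 0.8, 0, 0, 1, 0, 0, 0, 0.8, 0, 0, 1, 0, 0, 0, 0.8, 0, 0, 0.7, 0, 0, 0, 0.8, 0, 0, 0.3, 0, 0, 0, 0.8])

```text
clock: 6.82
eef_pos: [424.6, 226.6, 218.7]
eef_rot: [-3.141, -0.001, -0.272]
wrist_force: [0.1, 0.0, -1.4]
finger_gap: 43.1
finger_force: 25.0
```

jog_arm(rows=[0.33, -0.567, 0, 0, 0, 0.007, 0.8, 0.661, -1.134, 0, 0, 0, 0.0145, 0.8, 0.992, -1.701, 0, 0, 0, 0.0217, 0.8, 1.322, -2.268, 0, 0, 0, 0.0289, 0.8, 1.322, -2.268, 0, 0, 0, 0.0289, 0.8, 1.322, -2.268, 0, 0, 0, 0.0289, 0.8, 1.322, -2.268, 0, 0, 0, 0.0289, 0.8, 1.322, -2.268, 0, 0, 0, 0.0289, 0.8, 1.322, -2.268, 0, 0, 0, 0.0289, 0.8, 1.322, -2.268, 0, 0, 0, 0.0289, 0.8, 1.322, -2.268, 0, 0, 0, 0.0289, 0.8, 1.322, -2.268, 0, 0, 0, 0.0289, 0.8, 1.322, -2.268, 0, 0, 0, 0.0289, 0.8, 1.322, -2.268, 0, 0, 0, 0.0289, 0.8, 1.322, -2.268, 0, 0, 0, 0.0289, 0.8, 1.322, -2.268, 0, 0, 0, 0.0289, 0.8, 1.322, -2.268, 0, 0, 0, 0.0289, 0.8, 0.992, -1.701, 0, 0, 0, 0.0217, 0.8, 0.661, -1.134, 0, 0, 0, 0.0145, 0.8, 0.33, -0.567, 0, 0, 0, 0.007, 0.8])

```text
clock: 8.48
eef_pos: [649.1, -161.2, 216.0]
eef_rot: [-3.141, 0.002, 0.218]
wrist_force: [0.8, -0.1, -2.3]
finger_gap: 43.1
finger_force: 25.0
```

jog_arm(rows=[0, 0, -0.4, 0, 0, 0, 0.8, 0, 0, -0.9, 0, 0, 0, 0.8, 0, 0, -1.1, 0, 0, 0, 0.8, 0, 0, -1.1, 0, 0, 0, 0.8, 0, 0, -1.1, 0, 0, 0, 0.8, 0, 0, -1.1, 0, 0, 0, 0.8, 0, 0, -1.1, 0, 0, 0, 0.8, 0, 0, -1.1, 0, 0, 0, 0.8, 0, 0, -1.1, 0, 0, 0, 0.8, 0, 0, -1.1, 0, 0, 0, 0.8, 0, 0, -1.1, 0, 0, 0, 0.8, 0, 0, -1.1, 0, 0, 0, 0.8, 0, 0, -0.4, 0, 0, 0, 0.8, 0, 0, -0.2, 0, 0, 0, 0.8, 0, 0, -0.2, 0, 0, 0, 0.8, 0, 0, -0.2, 0, 0, 0, 0.8, 0, 0, 0, 0, 0, 0, 0.8, 0, 0, 0, 0, 0, 0, 0.8])

```text
clock: 9.98
eef_pos: [649.2, -159.1, 84.8]
eef_rot: [3.141, -0.0, 0.219]
wrist_force: [-0.3, -0.7, -1.9]
finger_gap: 43.5
finger_force: 25.0
```

jog_arm(rows=[0, 0, -0.1, 0, 0, 0, 0.8, 0, 0, -0.1, 0, 0, 0, 0.8, 0, 0, -0.1, 0, 0, 0, 0.8, 0, 0, -0.1, 0, 0, 0, 0.8, 0, 0, 0, 0, 0, 0, 0.8])

```text
clock: 10.4
eef_pos: [649.1, -159.1, 80.6]
eef_rot: [3.141, -0.0, 0.219]
wrist_force: [0.1, 0.2, -0.5]
finger_gap: 43.1
finger_force: 25.0
```

Run:
```python
from cell import manip
import cv2,numpy as np
p,d=manip.camera("side"); np.save("pics/side1.npy",d)
cv2.imwrite("pics/s1.png",cv2.resize(p[90:200,220:430],None,fx=3.5,fy=3.5,interpolation=cv2.INTER_CUBIC))
```

```text
(no output)
```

View pics/s1.png

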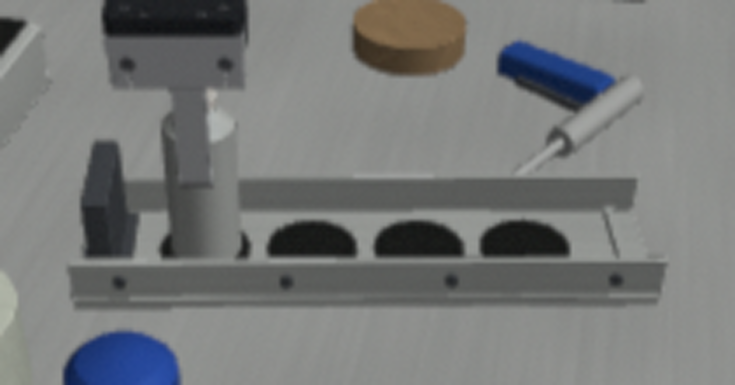

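The bottle stands over pad 1 (pad edges 160–250, bottle 166–241 in the crop), centred. I'll release it and fetch the flat can.

jog_arm(rows=[0, 0, 0, 0, 0, 0, 0.4, 0, 0, 0, 0, 0, 0, 0.3, 0, 0, 0, 0, 0, 0, 0, 0, 0, 0, 0, 0, 0, 0, 0, 0, 0, 0, 0, 0, 0, 0, 0, 0.5, 0, 0, 0, 0, 0, 0, 1.2, 0, 0, 0, 0, 0, 0, 1.2, 0, 0, 0, 0, 0, 0, 1.2, 0, 0, 0, 0, 0, 0, 1.2, 0, 0, 0, 0, 0, 0, 1.2, 0, 0, 0, 0, 0, 0, 1.2, 0, 0, 0, 0, 0, 0, 1.2, 0, 0, 0, 0, 0, 0, 1.2, 0, 0, 0, 0, 0, 0, 1.2, 0, 0, 0, 0, 0, 0, 1.2, 0, 0, 0, 0, 0, 0, 1.2, 0, 0, 0, 0])

```text
clock: 11.87
eef_pos: [649.0, -159.1, 218.6]
eef_rot: [3.142, 0.0, 0.219]
wrist_force: [-0.9, -0.1, 0.5]
finger_gap: 93.8
finger_force: 0.0
```

jog_arm(rows=[-0.805, 1.838, 0, 0, 0, -0.0246, 0, -0.805, 1.838, 0, 0, 0, -0.0246, 0, -0.805, 1.838, 0, 0, 0, -0.0246, 0, -0.805, 1.838, 0, 0, 0, -0.0246, 0, -0.805, 1.838, 0, 0, 0, -0.0246, 0, -0.805, 1.838, 0, 0, 0, -0.0246, 0, -0.805, 1.838, 0, 0, 0, -0.0246, 0, -0.805, 1.838, 0, 0, 0, -0.0246, 0, -0.805, 1.838, 0, 0, 0, -0.0246, 0, -0.805, 1.838, 0, 0, 0, -0.0246, 0, -0.805, 1.838, 0, 0, 0, -0.0246, 0, -0.805, 1.838, 0, 0, 0, -0.0246, 0, -0.805, 1.838, 0, 0, 0, -0.0246, 0, -0.805, 1.838, 0, 0, 0, -0.0246, 0, -0.805, 1.838, 0, 0, 0, -0.0246, 0, -0.805, 1.838, 0, 0, 0, -0.0246, 0, -0.805, 1.838, 0, 0, 0, -0.0246, 0, -0.805, 1.838, 0, 0, 0, -0.0246, 0, -0.805, 1.838, 0, 0, 0, -0.0246, 0, -0.805, 1.838, 0, 0, 0, -0.0246, 0])

```text
clock: 13.53
eef_pos: [487.6, 209.4, 218.1]
eef_rot: [-3.141, -0.0, -0.274]
wrist_force: [-0.1, 0.3, 0.7]
finger_gap: 93.7
finger_force: 0.0
```

Run:
```python
from cell import manip
from h import *
from scipy.optimize import least_squares
s=manip.read_state(); print(s["eef_pos"],s["eef_rot"])
for n in ("top","side"):
    p,d=manip.camera(n); np.save(f"pics/{n}2.npy",d); cv2.imwrite(f"pics/{n}2.png",p)
    Q=cloud(n,"2").reshape(-1,3); Q=Q[np.isfinite(Q).all(1)]
    for nm,x0,D in [("neck@pad1",(649,-159),44),("flat",(488,208),46)]:
        x=np.array(x0); q=Q[(Q[:,2]>45)&(Q[:,2]<96)&(np.hypot(*(Q[:,:2]-x).T)<38)]
        if len(q)>20:
            f=least_squares(lambda c:np.hypot(*(q[:,:2]-c).T)-D/2,x,loss="soft_l1",f_scale=1.5); print(n,nm,len(q),f.x.round(1),np.abs(f.fun).mean().round(2))
```

```text
[487.61071871 209.38993771 218.11944349] [-3.14143304e+00 -2.10497668e-04 -2.74421671e-01]
top neck@pad1 163 [ 650.8 -159.9] 0.32
top flat 108 [489.4 208. ] 0.3
side neck@pad1 38 [ 647.6 -158.6] 0.49
side flat 695 [486.4 208.8] 0.33
```

The bottle on pad 1 matches the pad centre within about 1 mm. Now I'll pick the flat can.

jog_arm(rows=[0, 0, -1.0, 0, 0, 0, 0, 0, 0, -1.0, 0, 0, 0, 0, 0, 0, -1.0, 0, 0, 0, 0, 0, 0, -1.0, 0, 0, 0, 0, 0, 0, -1.0, 0, 0, 0, 0, 0, 0, -1.0, 0, 0, 0, 0, 0, 0, -1.0, 0, 0, 0, 0, 0, 0, -1.0, 0, 0, 0, 0, 0, 0, -1.0, 0, 0, 0, 0, 0, 0, -1.0, 0, 0, 0, 0, 0, 0, -1.0, 0, 0, 0, 0, 0, 0, -1.0, 0, 0, 0, 0, 0, 0, -1.0, 0, 0, 0, 0, 0, 0, -1.0, 0, 0, 0, 0, 0, 0, 0, 0, 0, 0, 0, 0, 0, 0, 0, 0, 0, 0.3, 0, 0, 0, 0, 0, 0, 0.6, 0, 0, 0, 0, 0, 0, 0.8, 0, 0, 0, 0, 0, 0, 0.8, 0, 0, 0, 0, 0, 0, 0.8])

```text
clock: 15.3
eef_pos: [488.2, 208.6, 77.8]
eef_rot: [-3.141, -0.001, -0.273]
wrist_force: [-0.2, 0.4, -0.2]
finger_gap: 64.1
finger_force: 0.0
```

jog_arm(rows=[0, 0, 0, 0, 0, 0, 0.8, 0, 0, 0, 0, 0, 0, 0.8, 0, 0, 0, 0, 0, 0, 0.8, 0, 0, 0, 0, 0, 0, 0.8])

```text
clock: 15.63
eef_pos: [488.1, 208.5, 77.5]
eef_rot: [-3.142, -0.0, -0.273]
wrist_force: [0.4, 0.1, -0.3]
finger_gap: 45.5
finger_force: 25.0
```

jog_arm(rows=[0, 0, 0.3, 0, 0, 0, 0.8, 0, 0, 0.7, 0, 0, 0, 0.8, 0, 0, 1, 0, 0, 0, 0.8, 0, 0, 1, 0, 0, 0, 0.8, 0, 0, 1, 0, 0, 0, 0.8, 0, 0, 1, 0, 0, 0, 0.8, 0, 0, 1, 0, 0, 0, 0.8, 0, 0, 1, 0, 0, 0, 0.8, 0, 0, 1, 0, 0, 0, 0.8, 0, 0, 1, 0, 0, 0, 0.8, 0, 0, 1, 0, 0, 0, 0.8, 0, 0, 1, 0, 0, 0, 0.8, 0, 0, 1, 0, 0, 0, 0.8, 0, 0, 1, 0, 0, 0, 0.8, 0, 0, 0.7, 0, 0, 0, 0.8, 0, 0, 0.3, 0, 0, 0, 0.8, 0, 0, 0, 0, 0, 0, 0.8])

```text
clock: 17.05
eef_pos: [488.2, 208.6, 218.1]
eef_rot: [-3.141, -0.001, -0.273]
wrist_force: [-0.5, -0.7, -2.2]
finger_gap: 45.7
finger_force: 25.0
```

jog_arm(rows=[0.139, -0.562, 0, 0, 0, 0.007, 0.8, 0.278, -1.124, 0, 0, 0, 0.0145, 0.8, 0.416, -1.685, 0, 0, 0, 0.0217, 0.8, 0.555, -2.247, 0, 0, 0, 0.0289, 0.8, 0.555, -2.247, 0, 0, 0, 0.0289, 0.8, 0.555, -2.247, 0, 0, 0, 0.0289, 0.8, 0.555, -2.247, 0, 0, 0, 0.0289, 0.8, 0.555, -2.247, 0, 0, 0, 0.0289, 0.8, 0.555, -2.247, 0, 0, 0, 0.0289, 0.8, 0.555, -2.247, 0, 0, 0, 0.0289, 0.8, 0.555, -2.247, 0, 0, 0, 0.0289, 0.8, 0.555, -2.247, 0, 0, 0, 0.0289, 0.8, 0.555, -2.247, 0, 0, 0, 0.0289, 0.8, 0.555, -2.247, 0, 0, 0, 0.0289, 0.8, 0.555, -2.247, 0, 0, 0, 0.0289, 0.8, 0.555, -2.247, 0, 0, 0, 0.0289, 0.8, 0.555, -2.247, 0, 0, 0, 0.0289, 0.8, 0.416, -1.685, 0, 0, 0, 0.0217, 0.8, 0.278, -1.124, 0, 0, 0, 0.0145, 0.8, 0.139, -0.562, 0, 0, 0, 0.007, 0.8])

```text
clock: 18.72
eef_pos: [582.1, -175.2, 216.4]
eef_rot: [-3.141, 0.001, 0.218]
wrist_force: [0.2, 0.1, -1.3]
finger_gap: 45.8
finger_force: 25.0
```

jog_arm(rows=[0, 0, -0.4, 0, 0, 0, 0.8, 0, 0, -0.9, 0, 0, 0, 0.8, 0, 0, -1.1, 0, 0, 0, 0.8, 0, 0, -1.1, 0, 0, 0, 0.8, 0, 0, -1.1, 0, 0, 0, 0.8, 0, 0, -1.1, 0, 0, 0, 0.8, 0, 0, -1.1, 0, 0, 0, 0.8, 0, 0, -1.1, 0, 0, 0, 0.8, 0, 0, -1.1, 0, 0, 0, 0.8, 0, 0, -1.1, 0, 0, 0, 0.8, 0, 0, -1.1, 0, 0, 0, 0.8, 0, 0, -1.1, 0, 0, 0, 0.8, 0, 0, -0.4, 0, 0, 0, 0.8, 0, 0, -0.2, 0, 0, 0, 0.8, 0, 0, -0.2, 0, 0, 0, 0.8, 0, 0, -0.2, 0, 0, 0, 0.8, 0, 0, -0.2, 0, 0, 0, 0.8, 0, 0, -0.1, 0, 0, 0, 0.8, 0, 0, -0.05, 0, 0, 0, 0.8, 0, 0, 0, 0, 0, 0, 0.8])

```text
clock: 20.38
eef_pos: [582.4, -173.5, 81.0]
eef_rot: [3.142, -0.0, 0.218]
wrist_force: [-0.2, 0.3, -1.5]
finger_gap: 45.9
finger_force: 25.0
```

jog_arm(rows=[0, 0, -0.05, 0, 0, 0, 0.8, 0, 0, 0, 0, 0, 0, 0.4, 0, 0, 0, 0, 0, 0, 0.3, 0, 0, 0, 0, 0, 0, 0, 0, 0, 0, 0, 0, 0, 0, 0, 0, 0, 0, 0, 0, 0, 0, 0, 0.5, 0, 0, 0, 0, 0, 0, 1.2, 0, 0, 0, 0, 0, 0, 1.2, 0, 0, 0, 0, 0, 0, 1.2, 0, 0, 0, 0, 0, 0, 1.2, 0, 0, 0, 0, 0, 0, 1.2, 0, 0, 0, 0, 0, 0, 1.2, 0, 0, 0, 0, 0, 0, 1.2, 0, 0, 0, 0, 0, 0, 1.2, 0, 0, 0, 0, 0, 0, 1.2, 0, 0, 0, 0, 0, 0, 1.2, 0, 0, 0, 0, 0, 0, 1.2, 0, 0, 0, 0])

```text
clock: 21.88
eef_pos: [582.4, -173.5, 218.7]
eef_rot: [3.142, -0.0, 0.218]
wrist_force: [-0.2, 0.3, -0.6]
finger_gap: 93.8
finger_force: 0.0
```

jog_arm(rows=[-0.1425, 1.8075, 0, 0, 0, -0.0246, 0, -0.1425, 1.8075, 0, 0, 0, -0.0246, 0, -0.1425, 1.8075, 0, 0, 0, -0.0246, 0, -0.1425, 1.8075, 0, 0, 0, -0.0246, 0, -0.1425, 1.8075, 0, 0, 0, -0.0246, 0, -0.1425, 1.8075, 0, 0, 0, -0.0246, 0, -0.1425, 1.8075, 0, 0, 0, -0.0246, 0, -0.1425, 1.8075, 0, 0, 0, -0.0246, 0, -0.1425, 1.8075, 0, 0, 0, -0.0246, 0, -0.1425, 1.8075, 0, 0, 0, -0.0246, 0, -0.1425, 1.8075, 0, 0, 0, -0.0246, 0, -0.1425, 1.8075, 0, 0, 0, -0.0246, 0, -0.1425, 1.8075, 0, 0, 0, -0.0246, 0, -0.1425, 1.8075, 0, 0, 0, -0.0246, 0, -0.1425, 1.8075, 0, 0, 0, -0.0246, 0, -0.1425, 1.8075, 0, 0, 0, -0.0246, 0, -0.1425, 1.8075, 0, 0, 0, -0.0246, 0, -0.1425, 1.8075, 0, 0, 0, -0.0246, 0, -0.1425, 1.8075, 0, 0, 0, -0.0246, 0, -0.1425, 1.8075, 0, 0, 0, -0.0246, 0])

```text
clock: 23.55
eef_pos: [553.8, 188.9, 218.1]
eef_rot: [-3.142, -0.0, -0.275]
wrist_force: [0.3, 0.2, -0.6]
finger_gap: 94.1
finger_force: 0.0
```

```bash
cat > chk.py <<'E'
import sys
from cell import manip
from h import *
from scipy.optimize import least_squares
def chk(tag,items):
    s=manip.read_state(); print(s["clock"],s["eef_pos"].round(1),s["eef_rot"].round(3))
    for n in ("top","side"):
        p,d=manip.camera(n); np.save(f"pics/{n}{tag}.npy",d); cv2.imwrite(f"pics/{n}{tag}.png",p)
        Q=cloud(n,tag).reshape(-1,3); Q=Q[np.isfinite(Q).all(1)]
        for nm,x0,D in items:
            x=np.array(x0); q=Q[(Q[:,2]>45)&(Q[:,2]<96)&(np.hypot(*(Q[:,:2]-x).T)<38)]
            if len(q)>20:
                f=least_squares(lambda c:np.hypot(*(q[:,:2]-c).T)-D/2,x,loss="soft_l1",f_scale=1.5); print(n,nm,len(q),f.x.round(1),np.abs(f.fun).mean().round(2))
E
python3 -c "
from chk import *
chk('3',[('neck',(649,-159),44),('flat',(582,-173),46),('dome',(554,188),55)])"
```

```text
23.55 [553.8 188.9 218.1] [-3.142 -0.    -0.275]
top neck 161 [ 650.8 -159.9] 0.33
top flat 143 [ 584.2 -174.7] 0.29
top dome 182 [555.8 187.7] 0.31
side neck 115 [ 647.4 -158.7] 0.72
side flat 445 [ 581.3 -173.5] 0.67
side dome 822 [552.8 188.5] 0.34
```

Both placed canisters are within about 1 mm of their pads. The dome can is next.

jog_arm(rows=[0, 0, -1.0, 0, 0, 0, 0, 0, 0, -1.0, 0, 0, 0, 0, 0, 0, -1.0, 0, 0, 0, 0, 0, 0, -1.0, 0, 0, 0, 0, 0, 0, -1.0, 0, 0, 0, 0, 0, 0, -1.0, 0, 0, 0, 0, 0, 0, -1.0, 0, 0, 0, 0, 0, 0, -1.0, 0, 0, 0, 0, 0, 0, -1.0, 0, 0, 0, 0, 0, 0, -1.0, 0, 0, 0, 0, 0, 0, -1.0, 0, 0, 0, 0, 0, 0, -1.0, 0, 0, 0, 0, 0, 0, -1.0, 0, 0, 0, 0, 0, 0, -1.0, 0, 0, 0, 0, 0, 0, 0, 0, 0, 0, 0, 0, 0, 0, 0, 0, 0, 0.3, 0, 0, 0, 0, 0, 0, 0.6, 0, 0, 0, 0, 0, 0, 0.8, 0, 0, 0, 0, 0, 0, 0.8, 0, 0, 0, 0, 0, 0, 0.8])

```text
clock: 25.32
eef_pos: [554.1, 188.0, 77.9]
eef_rot: [-3.141, -0.001, -0.274]
wrist_force: [0.4, 0.4, 0.4]
finger_gap: 64.0
finger_force: 0.0
```

jog_arm(rows=[0, 0, 0, 0, 0, 0, 0.8, 0, 0, 0, 0, 0, 0, 0.8, 0, 0, 0, 0, 0, 0, 0.8, 0, 0, 0, 0, 0, 0, 0.8])

```text
clock: 25.65
eef_pos: [554.0, 188.0, 77.7]
eef_rot: [-3.142, -0.0, -0.274]
wrist_force: [-1.3, -1.2, 2.7]
finger_gap: 54.9
finger_force: 25.0
```

jog_arm(rows=[0, 0, 0.3, 0, 0, 0, 0.8, 0, 0, 0.7, 0, 0, 0, 0.8, 0, 0, 1, 0, 0, 0, 0.8, 0, 0, 1, 0, 0, 0, 0.8, 0, 0, 1, 0, 0, 0, 0.8, 0, 0, 1, 0, 0, 0, 0.8, 0, 0, 1, 0, 0, 0, 0.8, 0, 0, 1, 0, 0, 0, 0.8, 0, 0, 1, 0, 0, 0, 0.8, 0, 0, 1, 0, 0, 0, 0.8, 0, 0, 1, 0, 0, 0, 0.8, 0, 0, 1, 0, 0, 0, 0.8, 0, 0, 1, 0, 0, 0, 0.8, 0, 0, 1, 0, 0, 0, 0.8, 0, 0, 0.7, 0, 0, 0, 0.8, 0, 0, 0.3, 0, 0, 0, 0.8, 0, 0, 0, 0, 0, 0, 0.8])

```text
clock: 27.07
eef_pos: [554.1, 188.1, 218.2]
eef_rot: [-3.141, -0.001, -0.274]
wrist_force: [-0.4, -0.3, -3.0]
finger_gap: 54.7
finger_force: 25.0
```

jog_arm(rows=[-0.056, -0.554, 0, 0, 0, 0.007, 0.8, -0.112, -1.107, 0, 0, 0, 0.0145, 0.8, -0.168, -1.661, 0, 0, 0, 0.0217, 0.8, -0.2235, -2.215, 0, 0, 0, 0.0289, 0.8, -0.2235, -2.215, 0, 0, 0, 0.0289, 0.8, -0.2235, -2.215, 0, 0, 0, 0.0289, 0.8, -0.2235, -2.215, 0, 0, 0, 0.0289, 0.8, -0.2235, -2.215, 0, 0, 0, 0.0289, 0.8, -0.2235, -2.215, 0, 0, 0, 0.0289, 0.8, -0.2235, -2.215, 0, 0, 0, 0.0289, 0.8, -0.2235, -2.215, 0, 0, 0, 0.0289, 0.8, -0.2235, -2.215, 0, 0, 0, 0.0289, 0.8, -0.2235, -2.215, 0, 0, 0, 0.0289, 0.8, -0.2235, -2.215, 0, 0, 0, 0.0289, 0.8, -0.2235, -2.215, 0, 0, 0, 0.0289, 0.8, -0.2235, -2.215, 0, 0, 0, 0.0289, 0.8, -0.2235, -2.215, 0, 0, 0, 0.0289, 0.8, -0.168, -1.661, 0, 0, 0, 0.0217, 0.8, -0.112, -1.107, 0, 0, 0, 0.0145, 0.8, -0.056, -0.554, 0, 0, 0, 0.007, 0.8])

```text
clock: 28.73
eef_pos: [515.2, -190.0, 216.7]
eef_rot: [-3.141, 0.001, 0.216]
wrist_force: [0.6, 0.3, -3.3]
finger_gap: 54.2
finger_force: 25.0
```

jog_arm(rows=[0, 0, -0.4, 0, 0, 0, 0.8, 0, 0, -0.9, 0, 0, 0, 0.8, 0, 0, -1.1, 0, 0, 0, 0.8, 0, 0, -1.1, 0, 0, 0, 0.8, 0, 0, -1.1, 0, 0, 0, 0.8, 0, 0, -1.1, 0, 0, 0, 0.8, 0, 0, -1.1, 0, 0, 0, 0.8, 0, 0, -1.1, 0, 0, 0, 0.8, 0, 0, -1.1, 0, 0, 0, 0.8, 0, 0, -1.1, 0, 0, 0, 0.8, 0, 0, -1.1, 0, 0, 0, 0.8, 0, 0, -1.1, 0, 0, 0, 0.8, 0, 0, -0.4, 0, 0, 0, 0.8, 0, 0, -0.2, 0, 0, 0, 0.8, 0, 0, -0.2, 0, 0, 0, 0.8, 0, 0, -0.2, 0, 0, 0, 0.8, 0, 0, -0.2, 0, 0, 0, 0.8, 0, 0, -0.1, 0, 0, 0, 0.8, 0, 0, -0.05, 0, 0, 0, 0.8, 0, 0, 0, 0, 0, 0, 0.8])

```text
clock: 30.4
eef_pos: [515.9, -188.6, 81.0]
eef_rot: [3.141, -0.0, 0.217]
wrist_force: [-0.3, 0.2, -2.3]
finger_gap: 54.6
finger_force: 25.0
```

jog_arm(rows=[0, 0, -0.05, 0, 0, 0, 0.8, 0, 0, 0, 0, 0, 0, 0.3, 0, 0, 0, 0, 0, 0, 0.2, 0, 0, 0, 0, 0, 0, 0, 0, 0, 0, 0, 0, 0, 0, 0, 0, 0, 0, 0, 0, 0, 0, 0, 0.5, 0, 0, 0, 0, 0, 0, 1.2, 0, 0, 0, 0, 0, 0, 1.2, 0, 0, 0, 0, 0, 0, 1.2, 0, 0, 0, 0, 0, 0, 1.2, 0, 0, 0, 0, 0, 0, 1.2, 0, 0, 0, 0, 0, 0, 1.2, 0, 0, 0, 0, 0, 0, 1.2, 0, 0, 0, 0, 0, 0, 1.2, 0, 0, 0, 0, 0, 0, 1.2, 0, 0, 0, 0, 0, 0, 1.2, 0, 0, 0, 0, 0, 0, 1.2, 0, 0, 0, 0])

```text
clock: 31.9
eef_pos: [515.9, -188.5, 219.5]
eef_rot: [3.141, -0.001, 0.217]
wrist_force: [0.9, 1.3, 0.1]
finger_gap: 93.9
finger_force: 0.0
```

jog_arm(rows=[0.523, 1.803, 0, 0, 0, -0.0246, 0, 0.523, 1.803, 0, 0, 0, -0.0246, 0, 0.523, 1.803, 0, 0, 0, -0.0246, 0, 0.523, 1.803, 0, 0, 0, -0.0246, 0, 0.523, 1.803, 0, 0, 0, -0.0246, 0, 0.523, 1.803, 0, 0, 0, -0.0246, 0, 0.523, 1.803, 0, 0, 0, -0.0246, 0, 0.523, 1.803, 0, 0, 0, -0.0246, 0, 0.523, 1.803, 0, 0, 0, -0.0246, 0, 0.523, 1.803, 0, 0, 0, -0.0246, 0, 0.523, 1.803, 0, 0, 0, -0.0246, 0, 0.523, 1.803, 0, 0, 0, -0.0246, 0, 0.523, 1.803, 0, 0, 0, -0.0246, 0, 0.523, 1.803, 0, 0, 0, -0.0246, 0, 0.523, 1.803, 0, 0, 0, -0.0246, 0, 0.523, 1.803, 0, 0, 0, -0.0246, 0, 0.523, 1.803, 0, 0, 0, -0.0246, 0, 0.523, 1.803, 0, 0, 0, -0.0246, 0, 0.523, 1.803, 0, 0, 0, -0.0246, 0, 0.523, 1.803, 0, 0, 0, -0.0246, 0])

```text
clock: 33.57
eef_pos: [620.6, 173.0, 219.0]
eef_rot: [-3.141, -0.001, -0.276]
wrist_force: [0.1, -0.8, 0.4]
finger_gap: 94.1
finger_force: 0.0
```

```bash
python3 -c "
from chk import *
chk('4',[('neck',(649,-159),44),('flat',(582,-173),46),('dome',(516,-188),55),('cap',(620,172),50)])"
```

```text
33.5667 [620.6 173.  219. ] [-3.141e+00 -1.000e-03 -2.760e-01]
top neck 163 [ 650.8 -160. ] 0.35
top flat 145 [ 584.2 -174.7] 0.3
top dome 138 [ 518.  -189.5] 0.25
top cap 194 [622.  171.8] 0.33
side neck 429 [ 647.8 -158.6] 0.71
side flat 447 [ 581.3 -173.6] 0.68
side dome 527 [ 515.1 -188.3] 0.67
side cap 766 [618.8 172.7] 0.37
```

Three are placed and centred. The capped can is last.

jog_arm(rows=[0, 0, -1.0, 0, 0, 0, 0, 0, 0, -1.0, 0, 0, 0, 0, 0, 0, -1.0, 0, 0, 0, 0, 0, 0, -1.0, 0, 0, 0, 0, 0, 0, -1.0, 0, 0, 0, 0, 0, 0, -1.0, 0, 0, 0, 0, 0, 0, -1.0, 0, 0, 0, 0, 0, 0, -1.0, 0, 0, 0, 0, 0, 0, -1.0, 0, 0, 0, 0, 0, 0, -1.0, 0, 0, 0, 0, 0, 0, -1.0, 0, 0, 0, 0, 0, 0, -1.0, 0, 0, 0, 0, 0, 0, -1.0, 0, 0, 0, 0, 0, 0, -1.0, 0, 0, 0, 0, 0, 0, 0, 0, 0, 0, 0, 0, 0, 0, 0, 0, 0, 0.3, 0, 0, 0, 0, 0, 0, 0.6, 0, 0, 0, 0, 0, 0, 0.8, 0, 0, 0, 0, 0, 0, 0.8, 0, 0, 0, 0, 0, 0, 0.8])

```text
clock: 35.33
eef_pos: [620.6, 172.1, 77.9]
eef_rot: [-3.141, -0.001, -0.275]
wrist_force: [-0.5, -0.5, 0.2]
finger_gap: 64.3
finger_force: 0.0
```

jog_arm(rows=[0, 0, 0, 0, 0, 0, 0.8, 0, 0, 0, 0, 0, 0, 0.8, 0, 0, 0, 0, 0, 0, 0.8, 0, 0, 0, 0, 0, 0, 0.8])

```text
clock: 35.67
eef_pos: [620.5, 172.1, 77.6]
eef_rot: [-3.142, -0.0, -0.275]
wrist_force: [-1.1, 0.0, 0.7]
finger_gap: 49.6
finger_force: 25.0
```

jog_arm(rows=[0, 0, 0.3, 0, 0, 0, 0.8, 0, 0, 0.7, 0, 0, 0, 0.8, 0, 0, 1, 0, 0, 0, 0.8, 0, 0, 1, 0, 0, 0, 0.8, 0, 0, 1, 0, 0, 0, 0.8, 0, 0, 1, 0, 0, 0, 0.8, 0, 0, 1, 0, 0, 0, 0.8, 0, 0, 1, 0, 0, 0, 0.8, 0, 0, 1, 0, 0, 0, 0.8, 0, 0, 1, 0, 0, 0, 0.8, 0, 0, 1, 0, 0, 0, 0.8, 0, 0, 1, 0, 0, 0, 0.8, 0, 0, 1, 0, 0, 0, 0.8, 0, 0, 1, 0, 0, 0, 0.8, 0, 0, 0.7, 0, 0, 0, 0.8, 0, 0, 0.3, 0, 0, 0, 0.8, 0, 0, 0, 0, 0, 0, 0.8])

```text
clock: 37.08
eef_pos: [620.7, 172.1, 218.2]
eef_rot: [-3.141, -0.001, -0.275]
wrist_force: [0.1, 0.4, -2.1]
finger_gap: 49.6
finger_force: 25.0
```

jog_arm(rows=[-0.251, -0.552, 0, 0, 0, 0.007, 0.8, -0.501, -1.104, 0, 0, 0, 0.0145, 0.8, -0.752, -1.656, 0, 0, 0, 0.0217, 0.8, -1.003, -2.208, 0, 0, 0, 0.0289, 0.8, -1.003, -2.208, 0, 0, 0, 0.0289, 0.8, -1.003, -2.208, 0, 0, 0, 0.0289, 0.8, -1.003, -2.208, 0, 0, 0, 0.0289, 0.8, -1.003, -2.208, 0, 0, 0, 0.0289, 0.8, -1.003, -2.208, 0, 0, 0, 0.0289, 0.8, -1.003, -2.208, 0, 0, 0, 0.0289, 0.8, -1.003, -2.208, 0, 0, 0, 0.0289, 0.8, -1.003, -2.208, 0, 0, 0, 0.0289, 0.8, -1.003, -2.208, 0, 0, 0, 0.0289, 0.8, -1.003, -2.208, 0, 0, 0, 0.0289, 0.8, -1.003, -2.208, 0, 0, 0, 0.0289, 0.8, -1.003, -2.208, 0, 0, 0, 0.0289, 0.8, -1.003, -2.208, 0, 0, 0, 0.0289, 0.8, -0.752, -1.656, 0, 0, 0, 0.0217, 0.8, -0.501, -1.104, 0, 0, 0, 0.0145, 0.8, -0.251, -0.552, 0, 0, 0, 0.007, 0.8])

```text
clock: 38.75
eef_pos: [448.8, -204.6, 216.9]
eef_rot: [-3.141, 0.001, 0.215]
wrist_force: [-0.5, -0.2, -1.5]
finger_gap: 49.5
finger_force: 25.0
```

jog_arm(rows=[0, 0, -0.4, 0, 0, 0, 0.8, 0, 0, -0.9, 0, 0, 0, 0.8, 0, 0, -1.1, 0, 0, 0, 0.8, 0, 0, -1.1, 0, 0, 0, 0.8, 0, 0, -1.1, 0, 0, 0, 0.8, 0, 0, -1.1, 0, 0, 0, 0.8, 0, 0, -1.1, 0, 0, 0, 0.8, 0, 0, -1.1, 0, 0, 0, 0.8, 0, 0, -1.1, 0, 0, 0, 0.8, 0, 0, -1.1, 0, 0, 0, 0.8, 0, 0, -1.1, 0, 0, 0, 0.8, 0, 0, -1.1, 0, 0, 0, 0.8, 0, 0, -0.4, 0, 0, 0, 0.8, 0, 0, -0.2, 0, 0, 0, 0.8, 0, 0, -0.2, 0, 0, 0, 0.8, 0, 0, -0.2, 0, 0, 0, 0.8, 0, 0, -0.2, 0, 0, 0, 0.8, 0, 0, -0.1, 0, 0, 0, 0.8, 0, 0, -0.05, 0, 0, 0, 0.8, 0, 0, 0, 0, 0, 0, 0.8])

```text
clock: 40.42
eef_pos: [450.0, -203.3, 81.0]
eef_rot: [3.142, -0.0, 0.216]
wrist_force: [0.6, 0.1, -2.9]
finger_gap: 49.2
finger_force: 25.0
```

Release and retreat, then a short sideways move so the view is clear.

jog_arm(rows=[0, 0, -0.05, 0, 0, 0, 0.8, 0, 0, 0, 0, 0, 0, 0.4, 0, 0, 0, 0, 0, 0, 0.3, 0, 0, 0, 0, 0, 0, 0, 0, 0, 0, 0, 0, 0, 0, 0, 0, 0, 0, 0, 0, 0, 0, 0, 0.5, 0, 0, 0, 0, 0, 0, 1.2, 0, 0, 0, 0, 0, 0, 1.2, 0, 0, 0, 0, 0, 0, 1.2, 0, 0, 0, 0, 0, 0, 1.2, 0, 0, 0, 0, 0, 0, 1.2, 0, 0, 0, 0, 0, 0, 1.2, 0, 0, 0, 0, 0, 0, 1.2, 0, 0, 0, 0, 0, 0, 1.2, 0, 0, 0, 0, 0, 0, 1.2, 0, 0, 0, 0, 0, 0, 1.2, 0, 0, 0, 0, 0, 0, 1.2, 0, 0, 0, 0])

```text
clock: 41.92
eef_pos: [449.9, -203.3, 218.5]
eef_rot: [3.141, -0.0, 0.216]
wrist_force: [0.1, -0.1, 0.4]
finger_gap: 93.9
finger_force: 0.0
```

jog_arm(rows=[0, 2, 0, 0, 0, 0, 0, 0, 2, 0, 0, 0, 0, 0, 0, 2, 0, 0, 0, 0, 0, 0, 2, 0, 0, 0, 0, 0, 0, 2, 0, 0, 0, 0, 0, 0, 2, 0, 0, 0, 0, 0, 0, 2, 0, 0, 0, 0, 0, 0, 2, 0, 0, 0, 0, 0, 0, 2, 0, 0, 0, 0, 0, 0, 2, 0, 0, 0, 0, 0, 0, 2, 0, 0, 0, 0, 0, 0, 2, 0, 0, 0, 0, 0, 0, 2, 0, 0, 0, 0, 0, 0, 2, 0, 0, 0, 0, 0, 0, 2, 0, 0, 0, 0, 0, 0, 2, 0, 0, 0, 0, 0, 0, 0, 0, 0, 0, 0, 0, 0, 0, 0, 0, 0, 0, 0])

```text
clock: 43.42
eef_pos: [449.8, 117.2, 217.7]
eef_rot: [3.142, -0.0, 0.218]
wrist_force: [0.1, 0.2, 0.2]
finger_gap: 93.9
finger_force: 0.0
```

```bash
python3 -c "
from chk import *
chk('5',[('neck',(649,-159),44),('flat',(582,-173),46),('dome',(516,-188),55),('cap',(450,-203),50)])
a=cv2.imread('pics/top5.png')[90:290,330:460]
cv2.imwrite('pics/fin.png',cv2.resize(a,None,fx=3,fy=3))"
```

```text
43.4167 [449.8 117.2 217.7] [ 3.142 -0.     0.218]
top neck 164 [ 650.8 -160. ] 0.37
top flat 146 [ 584.2 -174.7] 0.29
top dome 137 [ 517.9 -189.5] 0.25
top cap 121 [ 451.6 -204.5] 0.23
side neck 432 [ 647.9 -158.6] 0.68
side flat 449 [ 581.3 -173.4] 0.71
side dome 375 [ 514.8 -188.2] 0.72
```

View pics/fin.png

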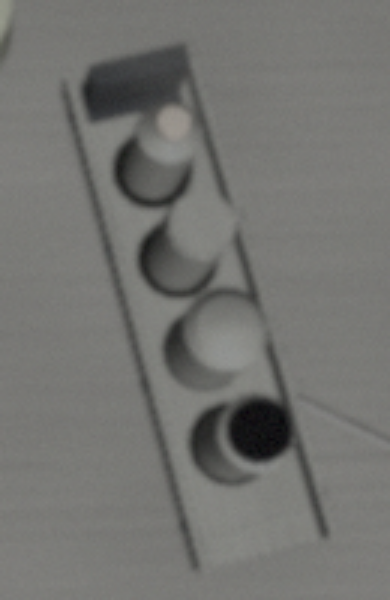

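All four stand upright on their pads (crop, from the stop: neck bottle (155,165), flat (180,250), dome (205,345), capped (235,440)), each within about 1 mm of its pad centre.

```bash
python3 -c "
from cell import manip
print(manip.sign_off())"
```

```text
the job is handed in; nothing more can be done
None
```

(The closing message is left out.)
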